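# Uncover and close the tagged valve in a plumbing-store valve box

## Robot

A 6-joint arm with a two-finger parallel gripper is mounted at the origin on the work surface. World frame = base frame: x ahead of the robot, y to its left, z up, the work surface at z = 0. Lengths are in m, angles in degrees, forces in N, time in s.
With the tool pointing down it reaches from about 0.4 to 0.825 m from the base axis. Payload 7 kg.
Tool frame: the origin (TCP) lies midway between the tips of the shut fingers; the grasp point (between the pads) lies 19 mm behind it; x points along the fingers, z is the direction in which the jaws open and shut, and the axes are right-handed (so a half turn about x gives the same grasp; the last joint's range is limited). The gripper opens to 88 mm and grips with 3 to 60 N. Pads are 19 mm wide; open, the fingers measure 130 mm over their backs; the gripper's body (78 mm by 193 mm) begins 47 mm behind the grasp point.
Start: joints at [-52.706, 20.546, 0.682, 0, -70.136, -16.507], TCP at [0.24, -0.631, 0.227] pointing down, gripper open.
Joint ranges: [-176.03, 176.03], [-82.01, 121.73], [-58.28, 71.71], [-173.87, 95.51], [-174.79, -0.11], [-173.66, 173.66]. Speed limits (degrees/s): [136.94, 136.94, 172.46, 180, 180, 180].

## Interface

Orientations are given as [roll, pitch, yaw] about the fixed x, y, z axes, in that order (R = Rz(yaw) Ry(pitch) Rx(roll)).
In Python, from plant import ctrl gives the robot as it stands. The module is installed in compiled form; this text tells all that it offers.
- The arm moves only by the tool servo_tool, never from a script. Its argument "deltas" is a list of rows, each a list of 3 entries, a list of its own where there are three numbers: the turn, a rotation vector about the tool's x, y, z in degrees, then the shift along the tool's x, y, z in cm, then the finger opening in cm, from 0 to 8.76. A call has 1 to 5 rows; each row is the pose to reach, as a shift and turn from the pose measured when the call began, along the tool's axes at that moment; what a row does not reach only later rows make up. A row lasts 1/10 s, in which the tool goes at most 50 mm and 8.59 degrees, less where a joint would pass 70% of its speed; a pose out of reach is approached as far as the arm can. A call with a gripper value outside its range is refused whole. The fingers move at their own pace and stop on an object; the grip force is fixed at half the most. Time passes only in rows, so rows that repeat a pose let the fingers close. It gives the time, the measured TCP pose, the force and the opening at its end, in the units of the state.
- ctrl.get_obs(): the state, without advancing time (a new reading comes with each control period).
- ctrl.snapshot(name): name is "side" or "top"; returns a dict with "image" (400x640x3 uint8, red, green, blue), "vertical_fov" (degrees; the focal length in pixels is half the picture's height over the tangent of half this angle, whatever the lens; pixels are square), "cx", "cy" (the principal point, pixels), "rvec" (rotation vector, rad) and "tvec" (3), from world to camera coordinates, as OpenCV has them. Camera axes: x right, y down, z forward; pixel columns grow to the right and rows downward; lengths in m; the calibration is good to about 2 mm. A picture is of the moment at which its call begins. There is no depth.
- ctrl.close_job(): hands the job in, once; it reports no verdict.
The state is a dict: "clock": time; "joint_pos": joint angles; "qvel": joint speeds; "tau": joint torques, N m; "tool_pos": TCP position; "orientation": TCP orientation; "force": force on the tool from outside, world axes, zero at the start; "moment": the same for the moment, N m; "opening": finger opening in m.
Only numpy, scipy, OpenCV 4.12 (cv2) and the standard library are available. Lean on these libraries where they do the work, as an engineer would, in place of code of your own. Each camera call takes 0.05 s, during which the arm holds its last target. There are 200 camera calls.

## Task

On the bench stands a grey valve box. Slide its metal cover sideways along its track until the well with the two valves is fully uncovered, then push the marked handle, the one that ends in a round disc, all the way round until it is shut against its stop. Do it all by pushing: never lift the cover, and leave the other valve and the loose fittings, tools and packages as they are.

Things in the scene. Friction and masses are not known exactly. Their poses are not given: they have to be found in the camera images.
- valve_box: Grey plastic box, 330 (x) by 340 (y) by 85 mm high, fixed to the bench; origin at the centre of its underside. Its -y half holds an open-topped well, its +y half is a flat deck. Two ball valves stand in the well, pivots at x = -50 and 50, y = -125 mm in the box; which is the marked one changes. Copper pipe stubs stick 30 mm out of its -y wall.
- well (a point): Centre of the well's mouth, 85 mm above the bench. The well spans 270 mm (box x) by 120 mm (box y), its floor 8 mm above the bench. Inside it the handles are 54 to 64 mm above the bench (hubs to 66 mm); pipes and valve bodies lie below 50 mm.
- deck (a point): Centre of the flat deck onto which the cover slides, 85 mm above the bench, at y = 70 mm in the box. Rails along both x edges of the box (inner faces at x = -149 and 149 mm, tops 99 mm above the bench) and end stops at y = -163 and 163 mm (tops at 95 mm) guide the cover.
- cover: Loose aluminium cover, 290 (x) by 145 (y) by 6 mm, 0.3 to 0.65 kg, flat on the box top between the rails, axes along the box's, 4 mm of play each side; origin at the centre of its underside. It starts over the well (centre at about y = -80 mm in the box) and slides along the box's +y; the well is fully uncovered from 45 mm on, the end stop comes at 90 mm. A push of 1 to 7 N slides it.
- cover_rib (a point): Middle of the black rib that stands upright along the cover's centre line, 19 mm above the cover's underside. The rib is 120 mm long (box x), 16 mm thick (box y), and rises from the cover's upper face (91 mm above the bench) to 117 mm above the bench.
- marked_pivot (a point): The point on the vertical pivot axis of the marked valve's handle, at mid-height of the handle (59 mm above the bench).
- marked_end (a point): Centre of the round steel disc (36 mm across, 10 mm thick) that ends the marked handle, 54 mm from the pivot. Between hub (26 mm across) and disc the handle is a straight steel bar 16 mm wide, 10 mm thick.
- marked_handle (a joint): Angle of the marked handle, rad: 0 = open, pointing along the box's +y (along the pipe); it grows as the handle turns counter-clockwise seen from above; at 1.571 it is shut against its stop, pointing along the box's -x. It starts between 0 and 0.35. It stays where it is left; about 3 N at 45 mm from the pivot turns it.
- plain_pivot (a point): The same pivot point of the other valve, to be left alone.
- plain_end (a point): Point on the other handle's bar, 54 mm from its pivot. This handle is a plain straight steel bar of the same 16 by 10 mm section, square-ended 71 mm from its pivot, no disc.
- plain_handle (a joint): Angle of the other handle, rad, same sense as the marked one; it starts between 0 and 0.12. Leave it.
- nut: Loose brass ring nut, 26 mm across, 14 mm high, on the floor of the well near its -x, +y corner, hidden by the cover at first. Origin at centre of underside. Leave it.
- elbow: Loose brass elbow, 62 mm long, 49 mm high, on the bench on the -y side of the box. Leave it.
- tee: Loose brass tee, 82 mm long, 67 mm high, on the bench on the -y side of the box. Leave it.
- tape_roll: White tape roll, 56 mm across, 20 mm high, on the bench on the +y side of the box. Leave it.
- sealant: White bottle, 52 mm across, 130 mm high, standing on the bench on the +y side of the box. Leave it.
- carton: Cardboard carton, 90 by 120 by 70 mm high, on the bench at the box's far +y corner. Leave it.
- wrench: Steel wrench lying on the bench on the -y side of the box, towards the robot. Leave it.

How it is judged:
By the outcome, as a careful person would: the job done as asked, in the order asked, and still so for the second after the job is handed in, with the robot touching nothing.
It also fails if it takes over 45 s, if anything falls off the work surface, if the arm or the gripper's body presses on something with over 40 N, if the wrist force passes 120 N, or if a joint passes its speed limit or range.

## Working session

There is one attempt and no reset: what is moved stays moved. The work goes in short steps, Python scripts to look and compute and a tool call to move; the robot and the scene stay as the last step left them, time stands still between calls to the robot, and variables do not carry over. Pictures are saved under pics/ and viewed, on a budget of 10 in all, crops included, one or two more only if the job needs it, and the job is handed in when it is done.

Besides the shell and the picture viewer there is one more tool, called after ">>>" by a JSON object that holds its "name" and its "arguments", one argument or row to a line. servo_tool: Moves the arm, as the interface text tells. Its arguments: {"type":"object","properties":{"deltas":{"type":"array","items":{"type":"array"}}},"required":["deltas"]}

```bash
mkdir -p pics; cat > h.py <<'E'
import numpy as np, cv2
from plant import ctrl
def snap(n):
    s=ctrl.snapshot(n); im=s["image"]; f=im.shape[0]/2/np.tan(np.radians(s["vertical_fov"])/2)
    K=np.array([[f,0,s["cx"]],[0,f,s["cy"]],[0,0,1]]); R=cv2.Rodrigues(np.array(s["rvec"],float))[0]
    return im,K,R,np.array(s["tvec"],float).ravel()
def ray(c,px,z):
    im,K,R,t=c; d=R.T@np.linalg.inv(K)@np.array([px[0],px[1],1.]); o=-R.T@t
    return o+d*(z-o[2])/d[2]
def proj(c,P):
    im,K,R,t=c; return cv2.projectPoints(np.array(P,float).reshape(-1,3),cv2.Rodrigues(R)[0],t,K,None)[0].reshape(-1,2)
def save(c,n): cv2.imwrite("pics/"+n,cv2.cvtColor(c[0],cv2.COLOR_RGB2BGR))
E
python3 - <<'E'
from h import *
for n in("side","top"):
    c=snap(n); save(c,n+"0.png"); print(n,-c[2].T@c[3],c[1][0,0])
print(ctrl.get_obs())
E
```

```text
side [0.27868009 1.04433947 0.75143263] 422.0816403712964
top [0.5158832  0.05846549 1.1098219 ] 415.0537611660143
{'clock': 0.1, 'joint_pos': array([-5.27060010e+01,  2.05869193e+01,  6.40324533e-01, -1.70160362e-02,
       -7.01378805e+01, -1.65061065e+01]), 'qvel': array([ 0.03007888, -0.08220795,  0.13266774, -0.07724906,  0.13796019,
        0.04822259]), 'tau': array([-4.51554341e-03, -5.84161878e+01,  2.93746662e+01,  7.01562256e+00,
        1.00647920e-02, -5.99026475e-05]), 'tool_pos': array([ 0.23937015, -0.63066346,  0.2257332 ]), 'orientation': array([  5.7842731 ,  89.91402291, 116.56637247]), 'force': array([ 0.12264228, -0.30535446, -0.02416265]), 'moment': array([ 0.01540932, -0.02961959,  0.00950714]), 'opening': 0.08742812734375034}
```

View pics/top0.png

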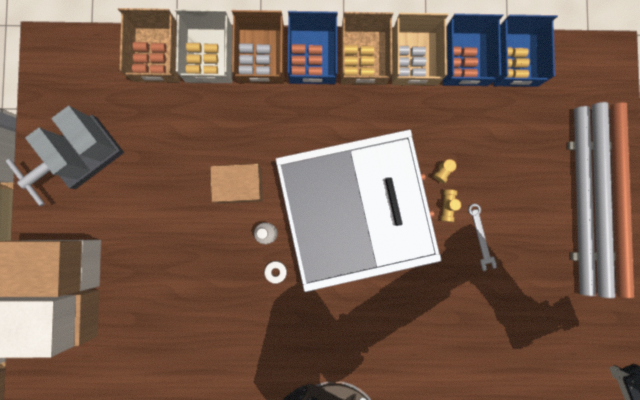

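View pics/side0.png

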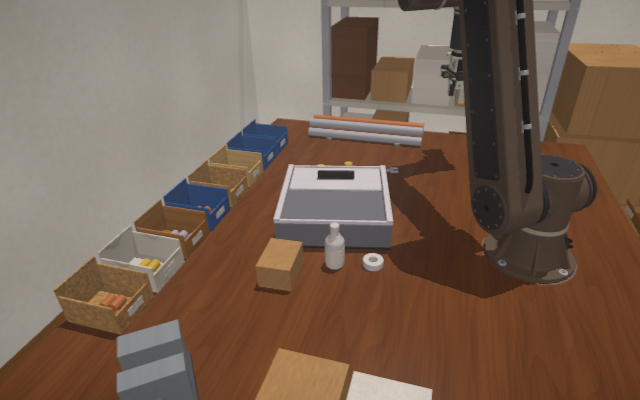

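The top view shows the box with rail corners near (277,159), (411,131), (440,260) and (305,291). The rib is at about (393,201), and box +y points image-left. In the side view the rib is at about (336,175).

```bash
python3 - <<'E'
from h import *
T=snap("top");S=snap("side")
def rib(c,box):
    x0,y0,x1,y1=box; g=c[0][y0:y1,x0:x1].max(2)
    m=(g<60).astype(np.uint8); n,l,s,ce=cv2.connectedComponentsWithStats(m)
    i=1+s[1:,4].argmax(); print(s[i],ce[i]+[x0,y0]); p=np.argwhere(l==i)[:,::-1].astype(np.float32)
    r=cv2.minAreaRect(p); print(r); return ce[i]+[x0,y0],cv2.boxPoints(r)+[x0,y0]
a,ba=rib(T,(375,165,412,240)); b,bb=rib(S,(305,165,365,185))
# triangulate
P=lambda c:c[1]@np.c_[c[2],c[3]]
X=cv2.triangulatePoints(P(T),P(S),a.reshape(2,1),b.reshape(2,1)).ravel(); print("rib tri",X[:3]/X[3])
print("rib top@.117",ray(T,a,.117)); 
for p in ba: print(ray(T,p,.117))
# box white/grey outline: unsaturated region
im=T[0]; hsv=cv2.cvtColor(im,cv2.COLOR_RGB2HSV); m=((hsv[...,1]<50)&(hsv[...,2]>90)).astype(np.uint8)
m[:, :268]=0;m[:,450:]=0;m[:120]=0;m[300:]=0
cs=cv2.findContours(m,cv2.RETR_EXTERNAL,cv2.CHAIN_APPROX_NONE)[0];k=max(cs,key=cv2.contourArea)
q=cv2.approxPolyDP(cv2.convexHull(k),8,True).reshape(-1,2);print(q)
W=np.array([ray(T,p,.097) for p in q]);print(W,W.mean(0))
for i in range(len(W)): d=W[(i+1)%len(W)]-W[i];print(np.hypot(*d[:2]),np.degrees(np.arctan2(d[1],d[0])))
E
```

```text
[ 10  14  16  46 255] [392.36862745 200.03529412]
((17.717647552490234, 36.22941207885742), (46.314659118652344, 5.857122898101807), 77.47119140625)
[ 13   6  35   8 231] [335.18614719 174.57575758]
((30.016246795654297, 9.577548027038574), (34.20547866821289, 6.4567646980285645), 2.2025980949401855)
rib tri [ 0.58971439 -0.13672631  0.10217156]
rib top@.117 [ 0.58994639 -0.13353955  0.117     ]
[ 0.6401484  -0.11558914  0.117     ]
[ 0.64331806 -0.1294709   0.117     ]
[ 0.53424976 -0.15304879  0.117     ]
[ 0.53115239 -0.13923106  0.117     ]
[[409 129]
 [441 260]
 [304 291]
 [276 158]]
[[ 0.7684947  -0.1800021   0.097     ]
 [ 0.44505833 -0.25587638  0.097     ]
 [ 0.37014006  0.07833568  0.097     ]
 [ 0.69348396  0.14879151  0.097     ]] [ 0.56929426 -0.05218782  0.097     ]
0.3322167806870231 -166.7978233025675
0.3425061235966113 102.63477862590575
0.33093096647857045 12.29246535785039
0.33724152501461024 -77.1485310972098
```

```bash
cat >> h.py <<'E'
from scipy.spatial.transform import Rotation as Ro
C=np.array([.5695,-.052]); YAW=12.5
def b2w(x,y,yaw=None):
    a=np.radians(YAW); return C+[x*np.cos(a)-y*np.sin(a), x*np.sin(a)+y*np.cos(a)]
def w2b(p):
    a=np.radians(YAW); d=np.array(p[:2])-C; return np.array([d[0]*np.cos(a)+d[1]*np.sin(a),-d[0]*np.sin(a)+d[1]*np.cos(a)])
def goal(jaw_deg_box,x,y,z):
    """turn/shift (tool axes, deg, cm) to tool-down pose at box xy, jaw axis at angle in box frame"""
    o=ctrl.get_obs(); R=Ro.from_euler('xyz',o['orientation'],degrees=True)
    for k in (0,180):
        a=np.radians(jaw_deg_box+YAW+k); zt=np.array([np.cos(a),np.sin(a),0]); xt=np.array([0,0,-1.]); yt=np.cross(zt,xt)
        D=R.inv()*Ro.from_matrix(np.c_[xt,yt,zt]); rv=np.degrees(D.as_rotvec())
        if k==0 or np.linalg.norm(rv)<np.linalg.norm(best): best=rv
    sh=R.inv().apply(np.r_[b2w(x,y),z]-o['tool_pos'])*100
    return best.round(2),sh.round(2)
E
python3 - <<'E'
from h import *
o=ctrl.get_obs(); print(Ro.from_euler('xyz',o['orientation'],degrees=True).as_matrix().round(3))
print(w2b((.59,-.135)))
print(goal(90,0,-.15,.16))
E
```

```text
[[-0.    -0.935 -0.355]
 [ 0.001 -0.355  0.935]
 [-1.     0.     0.001]]
[ 0.00204958 -0.08546958]
(array([ 8.28,  0.06, -0.01]), array([  6.62, -49.24,  27.55]))
```

>>> {"name": "servo_tool", "arguments": {
  "deltas": [
    [[8.3,0,0],[6.6,-49,27.5],0],
    [[8.3,0,0],[6.6,-49,27.5],0],
    [[8.3,0,0],[6.6,-49,27.5],0],
    [[8.3,0,0],[6.6,-49,27.5],0],
    [[8.3,0,0],[6.6,-49,27.5],0]
  ]
}}

```text
clock: 0.7
tool_pos: [0.3994, -0.4392, 0.1971]
orientation: [10.2, 89.9, 112.7]
force: [0.7, -0.0, 0.6]
opening: 0.0533
```

```bash
python3 - <<'E'
from h import *
print(goal(90,0,-.145,.16))
E
```

```text
(array([-0.03,  0.05, -0.01]), array([  3.72, -24.98,  19.63]))
```

>>> {"name": "servo_tool", "arguments": {
  "deltas": [
    [[0,0,0],[3.7,-25,19.6],0],
    [[0,0,0],[3.7,-25,19.6],0],
    [[0,0,0],[3.7,-25,19.6],0],
    [[0,0,0],[3.7,-25,19.6],0],
    [[0,0,0],[3.7,-25,19.6],0]
  ]
}}

```text
clock: 1.2
tool_pos: [0.557, -0.247, 0.1684]
orientation: [-8.7, 90.0, 93.8]
force: [0.9, -0.8, -0.1]
opening: 0.0134
```

>>> {"name": "servo_tool", "arguments": {
  "deltas": [
    [[0,0,0],[0.5,-5,3],0],
    [[0,0,0],[1,-9,7],0],
    [[0,0,0],[1,-9,7],0]
  ]
}}

```text
clock: 1.5
tool_pos: [0.6318, -0.1555, 0.1574]
orientation: [19.0, 89.9, 121.7]
force: [-0.1, -0.2, -0.4]
opening: 0.0004
```

```bash
python3 - <<'E'
from h import *
o=ctrl.get_obs(); print(o['tool_pos'],w2b(o['tool_pos']),o['joint_pos'],o['opening'])
print(goal(90,0,-.145,.10))
for n in ("top","side"):
    c=snap(n); 
    if n=="top": crop=c[0][110:310,250:480]
    else: crop=c[0][110:260,260:420]
    cv2.imwrite(f"pics/{n}1.png",cv2.resize(crop[...,::-1],None,fx=3,fy=3))
E
```

```text
[ 0.63181181 -0.15553722  0.15741323] [ 0.03842521 -0.11456972] [ 3.27638859e+00  2.10983768e+01 -7.85257043e+00 -7.05010636e-02
 -6.10824422e+01 -8.05976314e+01] 0.0004349265032083623
(array([ 0.14,  0.07, -0.02]), array([ 5.74,  3.85, -3.04]))
```

View pics/side1.png

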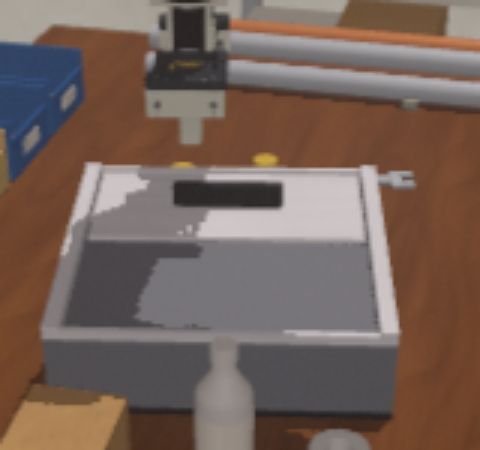

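The fingers hang above the cover (tip at about (190,140) in the crop), on the -y side of the rib and too far to +x. I'll move to centre, then lower.

>>> {"name": "servo_tool", "arguments": {
  "deltas": [
    [[0,0,0],[0,3.6,-3],0],
    [[0,0,0],[0,3.6,-3],0],
    [[0,0,0],[3,3.6,-3],0],
    [[0,0,0],[5.7,3.6,-3],0],
    [[0,0,0],[5.7,3.6,-3],0]
  ]
}}

```text
clock: 2.1
tool_pos: [0.5988, -0.1946, 0.0971]
orientation: [63.3, 89.5, 165.9]
force: [-0.8, 0.8, -0.8]
opening: 0.0006
```

```bash
python3 - <<'E'
from h import *
o=ctrl.get_obs(); print(o['tool_pos'],w2b(o['tool_pos']),o['force'])
print(goal(90,.002,-.11,.10),goal(90,.002,.041,.10))
E
```

```text
[ 0.59875123 -0.19462541  0.09710037] [-0.00231193 -0.14557574] [-0.81989089  0.83308728 -0.79445889]
(array([ 0.03,  0.2 , -0.4 ]), array([-0.28, -0.43,  3.56])) (array([ 0.03,  0.2 , -0.4 ]), array([-0.23, -0.44, 18.66]))
```

>>> {"name": "servo_tool", "arguments": {
  "deltas": [
    [[0,0,0],[-0.3,-0.4,1],0],
    [[0,0,0],[-0.3,-0.4,2],0],
    [[0,0,0],[-0.3,-0.4,3],0],
    [[0,0,0],[-0.3,-0.4,4],0],
    [[0,0,0],[-0.3,-0.4,5],0]
  ]
}}

```text
clock: 2.6
tool_pos: [0.5926, -0.1445, 0.1017]
orientation: [68.0, 89.7, 170.6]
force: [0.7, -6.1, 3.0]
opening: 0.0004
```

```bash
python3 - <<'E'
from h import *
o=ctrl.get_obs(); print(o['tool_pos'],w2b(o['tool_pos']),o['force'])
print(goal(90,.002,.041,.10))
E
```

```text
[ 0.59262564 -0.14451032  0.10169132] [ 0.00255457 -0.09532276] [ 0.72724066 -6.13447367  2.95198828]
(array([ 0.09,  0.11, -0.28]), array([ 0.2 ,  0.03, 13.63]))
```

>>> {"name": "servo_tool", "arguments": {
  "deltas": [
    [[0,0,0],[0,0,1.2],0],
    [[0,0,0],[0,0,2.6],0],
    [[0,0,0],[0,0,4],0],
    [[0,0,0],[0,0,5.4],0],
    [[0,0,0],[0,0,6.8],0]
  ]
}}

```text
clock: 3.1
tool_pos: [0.5778, -0.0771, 0.1022]
orientation: [71.9, 89.7, 174.6]
force: [0.7, -4.9, 2.4]
opening: 0.0004
```

```bash
python3 - <<'E'
from h import *
o=ctrl.get_obs(); print(o['tool_pos'],w2b(o['tool_pos']),o['force'])
print(goal(90,.002,.041,.10))
E
```

```text
[ 0.57778112 -0.07714263  0.1022461 ] [ 0.00264296 -0.02633901] [ 0.74410134 -4.90323647  2.40490589]
(array([ 0.12,  0.08, -0.25]), array([0.23, 0.05, 6.73]))
```

>>> {"name": "servo_tool", "arguments": {
  "deltas": [
    [[0,0,0],[0,0,1.4],0],
    [[0,0,0],[0,0,2.8],0],
    [[0,0,0],[0,0,4.2],0],
    [[0,0,0],[0,0,5.6],0],
    [[0,0,0],[0,0,6.6],0]
  ]
}}

```text
clock: 3.6
tool_pos: [0.5629, -0.0115, 0.1023]
orientation: [71.6, 89.7, 174.2]
force: [0.1, -2.8, 0.5]
opening: 0.0002
```

>>> {"name": "servo_tool", "arguments": {
  "deltas": [
    [[0,0,0],[0,0,0],0],
    [[0,0,0],[0,0,-1.5],0],
    [[0,0,0],[-2,0,-3],0],
    [[0,0,0],[-7,0,-3],0],
    [[0,0,0],[-10,0,-3],0]
  ]
}}

```text
clock: 4.1
tool_pos: [0.5709, -0.0421, 0.2049]
orientation: [66.9, 89.8, 169.5]
force: [0.7, 0.1, 0.6]
opening: 0.0005
```

```bash
python3 - <<'E'
from h import *
o=ctrl.get_obs(); print(o['tool_pos'],w2b(o['tool_pos']),o['force'])
c=snap("top"); np.savez("top2.npz",im=c[0])
cv2.imwrite("pics/top2.png",cv2.resize(c[0][110:310,250:480][...,::-1],None,fx=3,fy=3,interpolation=cv2.INTER_CUBIC))
E
```

```text
[ 0.57090571 -0.04211892  0.20493707] [0.00351105 0.00934261] [0.74652661 0.07254214 0.59441521]
```

View pics/top2.png

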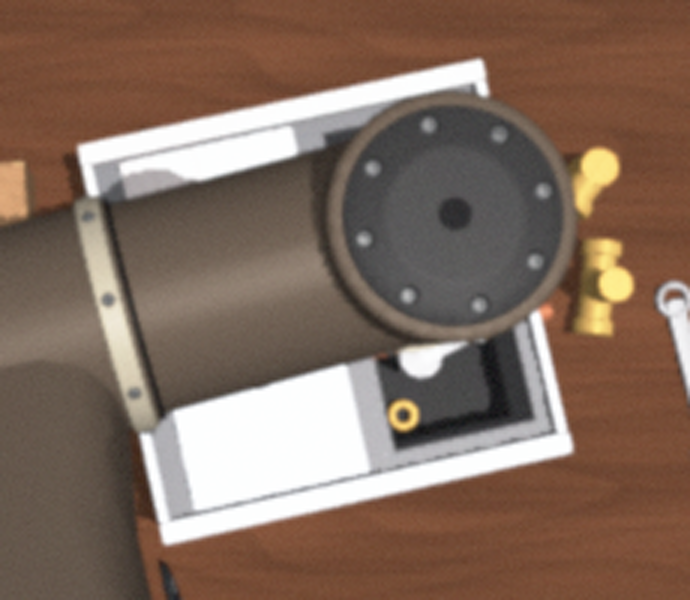

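The well is open and the nut shows at crop (403,415). A round disc at crop (420,358) suggests the marked valve is the -x one. The arm hides the rest, so I'll move aside for a clear look.

>>> {"name": "servo_tool", "arguments": {
  "deltas": [
    [[0,0,0],[0,-2,-25],0],
    [[0,0,0],[0,-2,-25],0],
    [[0,0,0],[0,-2,-25],0],
    [[0,0,0],[0,-2,-25],0],
    [[0,0,0],[0,-2,-25],0]
  ]
}}

```text
clock: 4.65
tool_pos: [0.6465, -0.2816, 0.2096]
orientation: [-82.4, 89.8, 20.2]
force: [1.6, 0.3, 1.3]
opening: 0.0007
```

>>> {"name": "servo_tool", "arguments": {
  "deltas": [
    [[0,0,0],[0,0,-14],0],
    [[0,0,0],[0,0,-14],0],
    [[0,0,0],[0,0,-14],0]
  ]
}}

```text
clock: 4.95
tool_pos: [0.6766, -0.4219, 0.2085]
orientation: [-71.1, 89.8, 31.4]
force: [1.1, 0.6, 0.6]
opening: -0.0001
```

```bash
python3 - <<'E'
from h import *
o=ctrl.get_obs(); print(o['tool_pos'],w2b(o['tool_pos']),o['force'])
c=snap("top"); np.savez("top3.npz",im=c[0])
cv2.imwrite("pics/top3.png",cv2.resize(c[0][110:310,250:480][...,::-1],None,fx=3,fy=3,interpolation=cv2.INTER_CUBIC))
E
```

```text
[ 0.6765569  -0.42191571  0.20850551] [ 0.02445481 -0.38431858] [1.08558042 0.57151941 0.56977783]
```

View pics/top3.png

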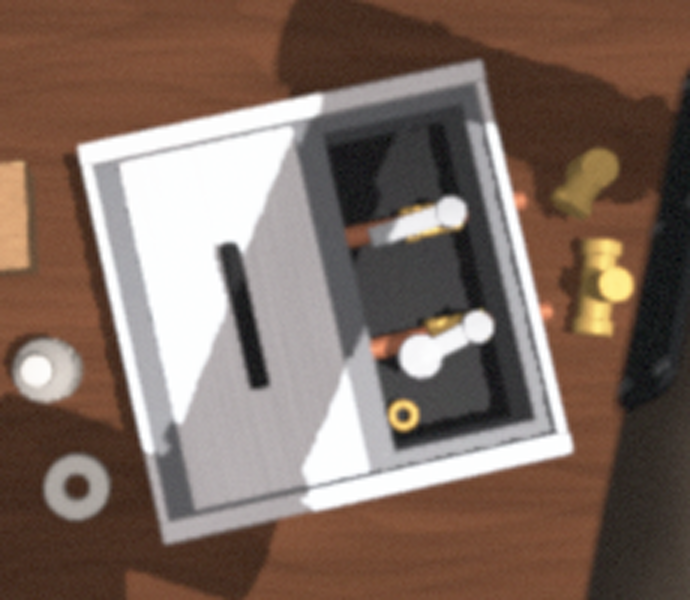

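Clear view: the marked hub is at crop (479,326) and its disc at (420,355). The plain hub is at (451,211) with its bar end at (372,236). The cover has slid well clear of the well.

```bash
python3 - <<'E'
from h import *
T=snap("top"); im=T[0]
cr=lambda p:(250+p[0]/3-.33,110+p[1]/3-.33)
pts=dict(mh=((479,326),.066),disc=((420,355),.064),ph=((451,211),.066),pe=((372,236),.064),nut=((403,415),.022),rib=((244,315),.117))
W={}
for k,(p,z) in pts.items():
    W[k]=ray(T,cr(p),z); print(k,W[k].round(4),w2b(W[k]).round(4))
d=w2b(W['disc'])-w2b(W['mh']); print("len",np.hypot(*d),"ang",np.degrees(np.arctan2(-d[0],d[1])))
print("hubs",w2b(W['ph'])-w2b(W['mh']))
S=snap("side"); q=proj(S,[W['disc'],W['mh'],W['pe']]); print(q)
x,y=q[0]; g=S[0][int(y)-12:int(y)+12,int(x)-30:int(x)+70]
cv2.imwrite("pics/side3.png",cv2.resize(g[...,::-1],None,fx=7,fy=7,interpolation=cv2.INTER_CUBIC)); print(int(x)-30,int(y)-12)
E
```

```text
mh [ 0.5476 -0.1862  0.066 ] [-0.0505 -0.1263]
disc [ 0.523  -0.1365  0.064 ] [-0.0637 -0.0724]
ph [ 0.6449 -0.1632  0.066 ] [ 0.0495 -0.1249]
pe [ 0.6234 -0.0963  0.064 ] [ 0.0431 -0.0549]
nut [ 0.4709 -0.1291  0.022 ] [-0.113  -0.0539]
rib [0.5541 0.0143 0.117 ] [-0.0007  0.0681]
len 0.055448037929441016 ang 13.793550395753144
hubs [0.09997435 0.0013953 ]
[[354.48974924 187.25649224]
 [350.56316266 178.79425292]
 [321.63615227 189.38842011]]
324 175
```

View pics/side3.png

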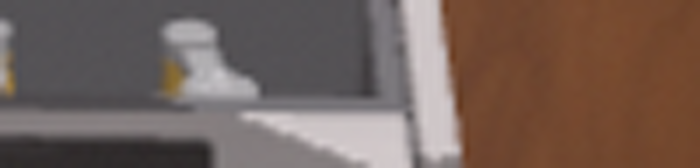

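Geometry fits: hubs are 100 mm apart, handle length is 55 mm, and the predicted side-view hub matches to 0.7 px. θ is about 14° and the cover is at y ≈ 68 mm. Next I'll move to the entry point on the handle's +x side.

```bash
cat >> h.py <<'E'
PV=np.array([-.0503,-.1255])
def arc(th,z=.055,off=.0275,r=.05,turn=None):
    a=np.radians(th); u=np.array([-np.sin(a),np.cos(a)]); n=np.array([np.cos(a),np.sin(a)])
    p=PV+r*u+off*n; return goal(90+(th if turn is None else turn),p[0],p[1],z)
def st():
    o=ctrl.get_obs(); p=w2b(o['tool_pos']); print(o['clock'],p.round(4),o['tool_pos'][2].round(4),o['force'].round(1),o['joint_pos'].round(0))
E
python3 -c "
from h import *
st();print(arc(14,.14,.036),arc(14,.055,.036))"
```

```text
5.1 [ 0.0236 -0.3844] 0.2067 [ 0.8  0.7 -0.3] [-18.  33.  18.  -0. -75. -59.]
(array([-14.15,   0.12,   0.14]), array([ 6.73,  5.21, 31.58])) (array([-14.15,   0.12,   0.14]), array([15.23,  5.22, 31.56]))
```

>>> {"name": "servo_tool", "arguments": {
  "deltas": [
    [[-7,0,0],[1,1,5],0],
    [[-14,0,0],[2,2,10],0],
    [[-14,0,0],[3,3,15],0],
    [[-14,0,0],[5,4,20],0],
    [[-14,0,0],[6,4.7,25],0]
  ]
}}

```text
clock: 5.6
tool_pos: [0.578, -0.1951, 0.1485]
orientation: [-47.1, 89.8, 69.3]
force: [0.8, -0.2, 0.6]
opening: 0.0003
```

```bash
python3 -c "
from h import *
st();print(arc(14,.14,.036),arc(14,.055,.036))"
```

```text
5.6 [-0.0227 -0.1416] 0.1485 [ 0.8 -0.2  0.6] [ -0.  18. -14.  -0. -58. -63.]
(array([-0.15,  0.15,  0.16]), array([ 0.88, -1.29,  7.23])) (array([-0.15,  0.15,  0.16]), array([ 9.38, -1.27,  7.21]))
```

>>> {"name": "servo_tool", "arguments": {
  "deltas": [
    [[0,0,0],[0.9,-0.8,4],0],
    [[0,0,0],[0.9,-1.3,7.2],0],
    [[0,0,0],[0.9,-1.3,7.2],0],
    [[0,0,0],[0.9,-1.3,7.2],0]
  ]
}}

```text
clock: 6.0
tool_pos: [0.5576, -0.1239, 0.1404]
orientation: [-60.2, 89.7, 56.3]
force: [1.0, 0.2, 0.2]
opening: 0.0005
```

```bash
python3 -c "
from h import *
st();print(arc(14,.055,.036))"
```

```text
6.0 [-0.0271 -0.0676] 0.1404 [1.  0.2 0.2] [  7.  15. -19.  -0. -56. -70.]
(array([-0.01,  0.13,  0.23]), array([ 8.54,  0.08, -0.07]))
```

>>> {"name": "servo_tool", "arguments": {
  "deltas": [
    [[0,0,0],[3,0,0],0],
    [[0,0,0],[5.5,0,0],0],
    [[0,0,0],[7.5,0,0],0],
    [[0,0,0],[8.5,0,0],0],
    [[0,0,0],[8.5,0,0],0]
  ]
}}

```text
clock: 6.5
tool_pos: [0.5571, -0.1244, 0.0541]
orientation: [-25.2, 89.8, 91.2]
force: [-0.2, 0.1, 0.2]
opening: 0.0003
```

```bash
python3 -c "
from h import *
st()
for t in (14,20,26,32,38,44): print(t,*arc(t))"
```

```text
6.5 [-0.0278 -0.068 ] 0.0541 [-0.2  0.1  0.2] [  7.  21. -25.  -0. -45. -70.]
14 [-0.08  0.19  0.09] [-0.09  0.83 -0.04]
20 [-6.08  0.19  0.1 ] [-0.09  1.36  0.22]
26 [-12.08   0.18   0.11] [-0.09  1.93  0.42]
32 [-18.08   0.18   0.12] [-0.09  2.51  0.57]
38 [-24.08   0.17   0.13] [-0.09  3.1   0.65]
44 [-30.08   0.16   0.14] [-0.1   3.69  0.66]
```

>>> {"name": "servo_tool", "arguments": {
  "deltas": [
    [[0,0,0],[0,0.8,0],0],
    [[-6,0,0],[0,1.4,0.2],0],
    [[-12,0,0],[0,1.9,0.4],0],
    [[-18,0,0],[0,2.5,0.6],0],
    [[-24,0,0],[0,3.1,0.65],0]
  ]
}}

```text
clock: 7.0
tool_pos: [0.5272, -0.1323, 0.0555]
orientation: [-87.7, 89.7, 53.0]
force: [1.2, 3.0, -0.3]
opening: 0.0006
```

```bash
python3 -c "
from h import *
st()
for t in (38,44,50,56,62,68): print(t,*arc(t))"
```

```text
7.0 [-0.0587 -0.0692] 0.0555 [ 1.2  3.  -0.3] [  6.  18. -28.  -0. -43. -45.]
38 [0.17 0.01 0.31] [0.05 0.05 0.05]
44 [-5.83 -0.    0.31] [0.04 0.59 0.31]
50 [-11.83  -0.02   0.31] [0.04 1.15 0.52]
56 [-17.83  -0.04   0.31] [0.04 1.73 0.66]
62 [-23.83  -0.05   0.31] [0.04 2.32 0.74]
68 [-29.83  -0.07   0.31] [0.03 2.92 0.76]
```

Contact force is about 3 N, as expected, so I'll carry on.

>>> {"name": "servo_tool", "arguments": {
  "deltas": [
    [[-6,0,0],[0,0.6,0.3],0],
    [[-12,0,0],[0,1.15,0.5],0],
    [[-18,0,0],[0,1.7,0.65],0],
    [[-24,0,0],[0,2.3,0.75],0],
    [[-30,0,0],[0,2.9,0.75],0]
  ]
}}

```text
clock: 7.5
tool_pos: [0.5029, -0.15, 0.0565]
orientation: [-126.0, 89.6, 44.9]
force: [-0.5, 3.3, -0.4]
opening: 0.0005
```

```bash
python3 -c "
from h import *
st()
for t in (68,74,79,84,88,91,94): print(t,*arc(t))"
```

```text
7.5 [-0.0862 -0.0812] 0.0565 [-0.5  3.3 -0.4] [  5.  17. -30.  -0. -43. -13.]
68 [ 0.4  -0.24  0.33] [0.15 0.01 0.01]
74 [-5.6  -0.26  0.32] [0.15 0.55 0.28]
79 [-10.6   -0.27   0.31] [0.14 1.01 0.45]
84 [-15.6   -0.28   0.3 ] [0.14 1.49 0.59]
88 [-19.6   -0.3    0.29] [0.14 1.88 0.67]
91 [-22.6   -0.3    0.28] [0.14 2.18 0.71]
94 [-25.6   -0.31   0.27] [0.13 2.48 0.73]
```

>>> {"name": "servo_tool", "arguments": {
  "deltas": [
    [[-6,0,0],[0.1,0.55,0.3],0],
    [[-11,0,0],[0.1,1,0.45],0],
    [[-16,0,0],[0.1,1.5,0.6],0],
    [[-20,0,0],[0.1,1.9,0.7],0],
    [[-22,0,0],[0.1,2.1,0.7],0]
  ]
}}

```text
clock: 8.0
tool_pos: [0.4923, -0.1698, 0.0565]
orientation: [-151.5, 89.5, 41.5]
force: [-1.2, 5.9, 0.8]
opening: 0.0005
```

```bash
python3 -c "
from h import *
st()
for t in (88,91,94): print(t,*arc(t,turn=90))"
```

```text
8.0 [-0.1008 -0.0983] 0.0565 [-1.2  5.9  0.8] [  2.  16. -31.  -0. -42.  11.]
88 [ 0.51 -0.43  0.23] [ 0.15 -0.2  -0.15]
91 [ 0.51 -0.43  0.23] [ 0.15  0.06 -0.  ]
94 [ 0.51 -0.43  0.23] [0.15 0.32 0.13]
```

>>> {"name": "servo_tool", "arguments": {
  "deltas": [
    [[0,0,0],[0,0.2,0],0],
    [[0,0,0],[0,0.3,0],0],
    [[0,0,0],[0,0.3,0],0]
  ]
}}

```text
clock: 8.3
tool_pos: [0.4922, -0.171, 0.0568]
orientation: [-140.0, 89.4, 52.9]
force: [-2.6, 15.8, -1.9]
opening: 0.0006
```

```bash
python3 -c "
from h import *
st()"
```

```text
8.3 [-0.1013 -0.0994] 0.0568 [-2.6 15.8 -1.9] [  2.  16. -31.  -1. -42.  11.]
```

It is firm against the stop: 16 N for 1 mm of travel. Now back off, lift and clear the view.

>>> {"name": "servo_tool", "arguments": {
  "deltas": [
    [[0,0,0],[0,-0.7,0],0],
    [[0,0,0],[0,-1.5,0],0],
    [[0,0,0],[-3,-1.5,0],0],
    [[0,0,0],[-8,-1.5,0],0],
    [[0,0,0],[-13,-1.5,0],0]
  ]
}}

```text
clock: 8.8
tool_pos: [0.4871, -0.1576, 0.1888]
orientation: [-139.1, 89.4, 53.8]
force: [2.6, 0.0, 1.1]
opening: 0.0002
```

>>> {"name": "servo_tool", "arguments": {
  "deltas": [
    [[0,0,0],[-3,5,0],0],
    [[0,0,0],[-3,10,0],0],
    [[0,0,0],[-3,15,0],0],
    [[0,0,0],[-3,20,0],0],
    [[0,0,0],[-3,23,0],0]
  ]
}}

```text
clock: 9.3
tool_pos: [0.5384, -0.3847, 0.2181]
orientation: [-147.2, 89.4, 45.7]
force: [0.9, 1.1, 0.3]
opening: 0.0005
```

```bash
python3 - <<'E'
from h import *
st(); c=snap("top")
cv2.imwrite("pics/top4.png",cv2.resize(c[0][110:310,200:480][...,::-1],None,fx=2.8,fy=2.8,interpolation=cv2.INTER_CUBIC))
E
```

```text
9.3 [-0.1023 -0.3181] 0.2181 [0.9 1.1 0.3] [-19.  20.  -2.  -1. -69.  32.]
```

View pics/top4.png

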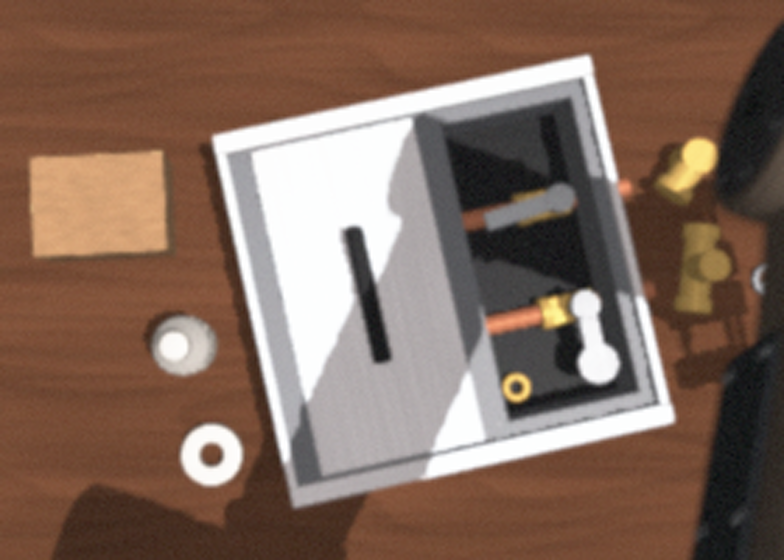

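The marked handle (hub (586,303), disc (598,362)) now points along box -x. The plain valve, nut and loose parts look unmoved. I'll check the numbers and hand in.

```bash
python3 - <<'E'
from h import *
T=snap("top"); cr=lambda p:(200+p[0]/2.8-.32,110+p[1]/2.8-.32)
f=lambda p,z:w2b(ray(T,cr(p),z))
h,d=f((586,303),.066),f((598,362),.064); v=d-h; print("angle",np.degrees(np.arctan2(-v[0],v[1])),np.hypot(*v))
print("rib",f((367,294),.117),"nut",f((516,387),.022),"plain",f((560,199),.066),f((488,220),.064))
ctrl.close_job()
E
```

```text
angle 89.08896469393368 0.054261595573262975
rib [-0.00059027  0.06867277] nut [-0.11266966 -0.05389095] plain [ 0.04782111 -0.12364545] [ 0.04312735 -0.05571363]
the job is handed in; nothing more can be done
```

I slid the cover off the well, turned the marked handle to its stop and handed the job in at about 9.5 s. Nothing was lifted, and the arm was clear of the box at hand-in.

- **Cover:** I pushed its rib along the track until the cover sat at y ≈ +69 mm in the box. It needed at least 45 mm to fully uncover the well.
- **Marked handle:** this is the valve on the box's -x side. I pushed its disc round from about 14° until it met the stop, where the force rose to about 16 N for 1 mm of travel. The last image measured it at 89.1°, within the accuracy of that measurement of 90°.
- **Left alone:** the nut is within 1 mm of where it was. The plain handle is within about 2 mm, which is pixel-reading noise. The carton, bottle, tape, elbow and tee look unmoved. I could see only the edge of the wrench in the last picture, as the arm hid the rest.

No check failed. One early move was a guess that overshot the box centre by about 4 cm in free air, and I corrected it before touching anything.

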